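# Sort the chuck jaws back into their racks

## Task

Three chuck jaws still lie on the bench: sort each into the rack that already holds jaws of its own shape, pointed with pointed and square with square, so that both sets of three are complete. Every jaw must end right way up, its keyway fully down over an empty rail so that it lies flat on the rack floor, which means turning over the one that lies upside down; either end may face forward. Leave the jaws that are already stored and the other things on the bench where they are.

Things in the scene. Friction and masses are not known exactly. Their poses are not given: they have to be found in the camera images.
- rack_p: Rack of the pointed jaws: wooden tray fixed to the bench, 256 (x) by 130 mm (y), origin under its centre. Floor 8 mm and lip (8 mm thick) 18 mm above the bench. Three rails along y at x = -74, 0, +74 mm, each 12.5 wide, 72 long, 6.5 mm high, edges bevelled, take a jaw each by its keyway. The first two rails hold jaws.
- rack_s: Rack of the square jaws: wooden tray fixed to the bench, 256 (x) by 130 mm (y), origin under its centre. Floor 8 mm and lip (8 mm thick) 18 mm above the bench. Three rails along y at x = -74, 0, +74 mm, each 12.5 wide, 72 long, 6.5 mm high, edges bevelled, take a jaw each by its keyway. The third rail holds a jaw.
- rack_p_place2 (a point): Middle of the third (x = +74 mm) rail of its rack, at the height of the tray floor (the rail itself rises 6.5 mm above this point); axes as the rack's. Empty at the start.
- rack_s_place0 (a point): Middle of the first (x = -74 mm) rail of its rack, at the height of the tray floor (the rail itself rises 6.5 mm above this point); axes as the rack's. Empty at the start.
- rack_s_place1 (a point): Middle of the middle rail of its rack, at the height of the tray floor (the rail itself rises 6.5 mm above this point); axes as the rack's. Empty at the start.
- jaw_p3: Pointed chuck jaw: aluminium, 40 mm wide (y), 38 mm high (z); origin at the centre of its underside, x to the nose end, z out of the top (two 19 mm counterbores). Keyway 16 mm wide, 8 mm deep, along the underside. Square tail 40 mm behind the origin; sides straight to 22 mm ahead, then tapering to the nose 45 mm ahead. 0.3 kg. Lies upside down: keyway and origin on top, z down.
- jaw_s2: Square chuck jaw: aluminium, 40 mm wide (y), 38 mm high (z); origin at the centre of its underside, x to the nose end, z out of the top (two 19 mm counterbores). Keyway 16 mm wide, 8 mm deep, along the underside. Square ends 40 mm from the origin. 0.3 kg. Lies loose on the bench right way up.
- jaw_s3: Square chuck jaw: aluminium, 40 mm wide (y), 38 mm high (z); origin at the centre of its underside, x to the nose end, z out of the top (two 19 mm counterbores). Keyway 16 mm wide, 8 mm deep, along the underside. Square ends 40 mm from the origin. 0.3 kg. Lies loose on the bench right way up.
- jaw_p1: Pointed chuck jaw: aluminium, 40 mm wide (y), 38 mm high (z); origin at the centre of its underside, x to the nose end, z out of the top (two 19 mm counterbores). Keyway 16 mm wide, 8 mm deep, along the underside. Square tail 40 mm behind the origin; sides straight to 22 mm ahead, then tapering to the nose 45 mm ahead. 0.3 kg. Already stored on its rail, right way up; to be left alone.
- jaw_p2: Pointed chuck jaw: aluminium, 40 mm wide (y), 38 mm high (z); origin at the centre of its underside, x to the nose end, z out of the top (two 19 mm counterbores). Keyway 16 mm wide, 8 mm deep, along the underside. Square tail 40 mm behind the origin; sides straight to 22 mm ahead, then tapering to the nose 45 mm ahead. 0.3 kg. Already stored on its rail, right way up; to be left alone.
- jaw_s1: Square chuck jaw: aluminium, 40 mm wide (y), 38 mm high (z); origin at the centre of its underside, x to the nose end, z out of the top (two 19 mm counterbores). Keyway 16 mm wide, 8 mm deep, along the underside. Square ends 40 mm from the origin. 0.3 kg. Already stored on its rail, right way up; to be left alone.
- hex_key: Bystander: black hex key, 40x114x8 mm, lying near the front edge of the bench.
- oil_bottle: Bystander: small yellow oil bottle with red tip, 43 mm across, 118 mm high, standing.
- spanner: Bystander: steel spanner 37x178x10 mm, lying behind the jaws.
There are look-alikes about, which are no part of the job. Leave any green look-alike of the jaw_s2 alone.

How it is judged (in metres and radians):
At the end, for the whole second after the job is handed in: All six jaws lie in the rack of their own shape, one to a rail, right way up and at rest: underside within 2.5 mm of the rack floor, tilted under 0.06 rad, along the rail within 0.12 rad, within 5 mm of the rail's centre line across it and 20 mm of its middle along it (z of each of jaw_p1, jaw_p2, jaw_p3 in the frame of rack_p below 0.0105 m and angle between each of jaw_p1, jaw_p2, jaw_p3, jaw_s1, jaw_s2, jaw_s3's own z axis and vertical below 0.06 rad and angle between the x axis of each of jaw_p1, jaw_p2, jaw_p3 and the y axis of rack_p, either way round below 0.12 rad and y of jaw_p1 in the frame of rack_p between -0.02 and 0.02 m and (x of jaw_p1 in the frame of rack_p between -0.079 and -0.069 m or x of jaw_p1 in the frame of rack_p between -0.005 and 0.005 m or x of jaw_p1 in the frame of rack_p between 0.069 and 0.079 m) and linear speed of each of jaw_p1, jaw_p2, jaw_p3, jaw_s1, jaw_s2, jaw_s3 below 0.02 m/s and y of jaw_p2 in the frame of rack_p between -0.02 and 0.02 m and (x of jaw_p2 in the frame of rack_p between -0.079 and -0.069 m or x of jaw_p2 in the frame of rack_p between -0.005 and 0.005 m or x of jaw_p2 in the frame of rack_p between 0.069 and 0.079 m) and y of jaw_p3 in the frame of rack_p between -0.02 and 0.02 m and (x of jaw_p3 in the frame of rack_p between -0.079 and -0.069 m or x of jaw_p3 in the frame of rack_p between -0.005 and 0.005 m or x of jaw_p3 in the frame of rack_p between 0.069 and 0.079 m) and z of each of jaw_s1, jaw_s2, jaw_s3 in the frame of rack_s below 0.0105 m and angle between the x axis of each of jaw_s1, jaw_s2, jaw_s3 and the y axis of rack_s, either way round below 0.12 rad and y of jaw_s1 in the frame of rack_s between -0.02 and 0.02 m and (x of jaw_s1 in the frame of rack_s between -0.079 and -0.069 m or x of jaw_s1 in the frame of rack_s between -0.005 and 0.005 m or x of jaw_s1 in the frame of rack_s between 0.069 and 0.079 m) and y of jaw_s2 in the frame of rack_s between -0.02 and 0.02 m and (x of jaw_s2 in the frame of rack_s between -0.079 and -0.069 m or x of jaw_s2 in the frame of rack_s between -0.005 and 0.005 m or x of jaw_s2 in the frame of rack_s between 0.069 and 0.079 m) and y of jaw_s3 in the frame of rack_s between -0.02 and 0.02 m and (x of jaw_s3 in the frame of rack_s between -0.079 and -0.069 m or x of jaw_s3 in the frame of rack_s between -0.005 and 0.005 m or x of jaw_s3 in the frame of rack_s between 0.069 and 0.079 m)); the robot touches nothing.
It fails at once if a jaw that was already stored is moved by more than 12 mm (distance of any of jaw_p1, jaw_p2, jaw_s1 from where it was at the start of the episode above 0.012 m).
It fails at once if a bystander (hex key, oil bottle, spanner) is moved by more than 30 mm (distance of any of hex_key, oil_bottle, spanner from where it was at the start of the episode above 0.03 m).
It also fails if it takes over 72 s, if anything falls off the work surface, if the arm or the gripper's body presses on something with over 40 N, if the wrist force passes 120 N, or if a joint passes its speed limit or range.

## Robot

A 6-joint arm with a two-finger parallel gripper is mounted at the origin on a cart in front of the work surface, level with it; the furniture and walls round the work are solid. World frame = base frame: x ahead of the robot, y to its left, z up, the work surface at z = 0. Lengths are in mm, angles in rad, forces in N, time in s.
With the tool pointing down it reaches from about 400 to 925 mm from the base axis. Payload 12.5 kg.
Tool frame: the origin (TCP) lies at the centre of the arm's flange, where the gripper is bolted on; the fingertips stand 190 mm ahead of it and the grasp point (between the pads) lies env.grip_point_offset ahead of it (env.grip_point_offset is the distance from the TCP to the grasp point, in mm); z points along the fingers, x is the direction in which the jaws open and shut, and the axes are right-handed (so a half turn about z gives the same grasp; the last joint's range is limited). The gripper opens to 95 mm and grips with 3 to 60 N. Pads are 20 mm wide; open, the fingers measure 119 mm over their backs; the gripper's body (75 mm by 180 mm) begins 59 mm behind the grasp point.
Start: joints at [-1.221, 0.491, 1.559, -0, 1.092, -0.106], TCP at [275.131, -561.184, 404.761] pointing down, gripper open.
Joint ranges: [-3.1, 3.1], [-0.84, 2.19], [0.05, 2.79], [-1.13, 4.28], [0.06, 2.93], [-2.69, 2.69]. Speed limits (rad/s): [2.22, 2.22, 2.79, 3.14, 3.14, 3.14].

## Interface

Orientations are given as [roll, pitch, yaw] about the fixed x, y, z axes, in that order (R = Rz(yaw) Ry(pitch) Rx(roll)).
In Python, from cell import state, read_camera, camera_model, job_done, env gives the robot as it stands.
- The arm moves only by the tool arm_command, never from a script. Its argument "steps" is a list of rows, each a list of 6 numbers: the shift along the tool's x, y, z in cm, then the turn, a rotation vector about the tool's x, y, z in degrees. In form: [[dx, dy, dz, rx, ry, rz], ...]. A call has 1 to 12 rows; each row is the pose to reach, as a shift and turn from the pose commanded when the call began, along the tool's axes at that moment; what a row does not reach only later rows make up. A row lasts 1/12 s, in which the tool goes at most 41.7 mm and 7.16 degrees, less where a joint would pass 70% of its speed; a pose out of reach is approached as far as the arm can. A call with a gripper value outside its range is refused whole. "jaw" is the finger opening in cm, from 0 to 9.51, set as the call begins (left out, the last holds). The fingers move at their own pace and stop on an object; the grip force is fixed at half the most. Time passes only in rows, so rows that repeat a pose let the fingers close. It gives the time, the measured TCP pose, the force and the opening at its end, in the units of the state.
- state(): the state, without advancing time (a new reading comes with each control period).
- read_camera(name): name is "scene" or "top"; returns the picture (384x512x3 uint8, red, green, blue); there is no depth.
- camera_model(name): a dict with "K" (3x3 intrinsics, pixels), "xyz" and "rotation" of the camera in the world. Camera axes: x right, y up, looking along -z (the intrinsics and any distortion apply to the point x, -y, -z); pixel columns grow to the right and rows downward; lengths in mm; the calibration is good to about 2 mm. A picture is of the moment at which its call begins. camera_model takes no time and is no camera call.
- job_done(): hands the job in, once; it reports no verdict.
The state is a dict: "t": time; "joints": joint angles; "qvel": joint speeds; "tau": joint torques, N m; "eef_pos": TCP position; "tcp_rot": TCP orientation; "ft_force": force on the tool from outside, world axes, zero at the start; "moment": the same for the moment, N m; "opening": opening from 0.0 (shut) to 1.0 (fully open).
Only numpy, scipy, OpenCV 4.12 (cv2) and the standard library are available. Lean on these libraries where they do the work, as an engineer would, in place of code of your own. Each camera call takes 0.05 s, during which the arm holds its last target. There are 200 camera calls.

## Working session

There is one attempt and no reset: what is moved stays moved. The work goes in short steps, Python scripts to look and compute and a tool call to move; the robot and the scene stay as the last step left them, time stands still between calls to the robot, and variables do not carry over. Pictures are saved under pics/ and viewed, about 8 in all and at most 12, crops included, and the job is handed in when it is done.

Besides the shell and the picture viewer there is one more tool, called after "Emit:" in YAML: its name, and indented under it one key for each argument. arm_command: Moves the arm, as the interface text tells. Its arguments: {"type":"object","properties":{"steps":{"type":"array"},"jaw":{"type":"number"}},"required":["steps"]}

```bash
mkdir -p pics && cat > look.py <<'E'
import cv2,sys
from cell import *
def snap(name,fn,crop=None,scale=1):
    im=read_camera(name); cv2.imwrite('pics/'+fn+'_raw.png',im[:,:,::-1])
    a=im
    if crop: x0,y0,x1,y1=crop; a=a[y0:y1,x0:x1]
    a=cv2.resize(a,None,fx=scale,fy=scale,interpolation=cv2.INTER_CUBIC)
    cv2.imwrite('pics/'+fn+'.png',a[:,:,::-1]); return im
E
python3 - <<'E'
from look import *
print(env.grip_point_offset, state())
for n in('top','scene'):
    snap(n,n+'0',None,1.5); print(camera_model(n))
E
```

```text
171.3 {'t': 0.0, 'joints': array([-1.22057640e+00,  4.91556941e-01,  1.55947329e+00, -5.30901334e-06,
        1.09168790e+00, -1.05609444e-01]), 'qvel': array([-0.00152806, -0.00017359, -0.00012939,  0.00039269, -0.00015241,
       -0.00132165]), 'tau': array([ 2.48950535e-03, -6.12642288e+01, -2.58184201e+01,  6.93940488e-02,
        4.81785228e-02, -7.82958637e-05]), 'eef_pos': array([ 275.130444  , -561.1401797 ,  404.15504421]), 'tcp_rot': array([-3.14147870e+00,  1.11970299e-03, -1.11496444e+00]), 'ft_force': array([ 0.86421182, -0.08359417, -0.95894341]), 'moment': array([ 0.0446985 ,  0.01040171, -0.0141516 ]), 'opening': 0.9989895648469236}
{'K': array([[353.7994246,   0.       , 256.8933996],
       [  0.       , 353.7994246, 193.9721121],
       [  0.       ,   0.       ,   1.       ]]), 'xyz': array([ 510.9935972 ,  -86.61821116, 1059.80001434]), 'rotation': array([ 0.05015258, -0.00992767, -1.58117075])}
{'K': array([[439.13767141,   0.        , 257.65216246],
       [  0.        , 439.13767141, 184.94906001],
       [  0.        ,   0.        ,   1.        ]]), 'xyz': array([-221.71297226, -718.60914781,  671.88547248]), 'rotation': array([ 1.0318009 , -0.00834476, -0.88196578])}
```

View pics/top0.png

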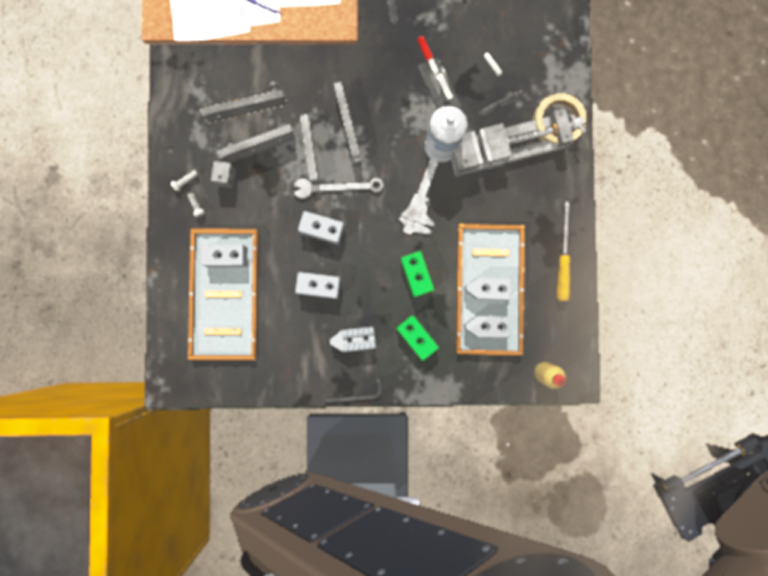

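View pics/scene0.png

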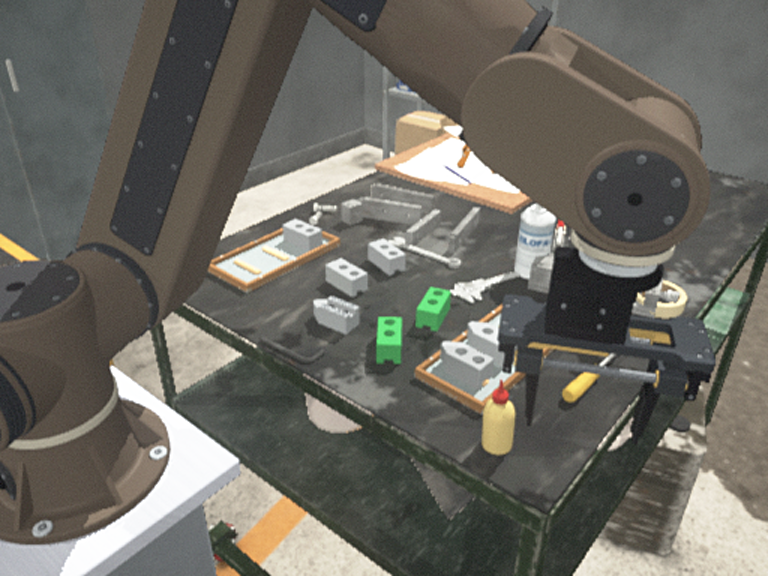

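Top view (×1.5 px): rack_s is at (223,295), with its jaw on the upper rail and empty rails at (222,294) and (222,331). Rack_p is at (491,290), with its empty rail at (490,252).

What could be mistaken for the loose jaws:
- **Square jaws:** the grey ones at (321,228) and (318,286) are mine. The green blocks at (417,275) and (417,338) are decoys.
- **Pointed jaw:** the one at (353,339), keyway up with its nose to the left, is mine. The pointed ones at (490,288) and (490,327) are stored.

Next I'll measure and take the close crop.

```bash
cat >> look.py <<'E'
import numpy as np
from scipy.spatial.transform import Rotation as R
def ray(n,px,z):
    c=camera_model(n); K=c['K']; Rm=R.from_euler('xyz',c['rotation']).as_matrix()
    px=np.atleast_2d(np.asarray(px,float)); d=np.c_[(px[:,0]-K[0,2])/K[0,0],-(px[:,1]-K[1,2])/K[1,1],-np.ones(len(px))]@Rm.T
    return c['xyz']+d*((z-c['xyz'][2])/d[:,2])[:,None]
def blobs(n,mask,z,amin,amax):
    out=[]
    for c in cv2.findContours(mask.astype(np.uint8),cv2.RETR_EXTERNAL,cv2.CHAIN_APPROX_NONE)[0]:
        if not amin<cv2.contourArea(c)<amax: continue
        w=ray(n,c[:,0,:],z)[:,:2].astype(np.float32)
        (cx,cy),(a,b),_=r=cv2.minAreaRect(w); p=cv2.boxPoints(r)
        e=[p[1]-p[0],p[2]-p[1]]; l=max(e,key=np.linalg.norm); ang=np.degrees(np.arctan2(l[1],l[0]))%180
        out.append((c[:,0].mean(0).round(),round(cx,1),round(cy,1),round(max(a,b),1),round(min(a,b),1),round(ang,1)))
    return out
E
python3 - <<'E'
from look import *
for n in('top','scene'):
    im=cv2.imread(f'pics/{n}0_raw.png'); hsv=cv2.cvtColor(im,cv2.COLOR_BGR2HSV); h,s,v=cv2.split(hsv)
    print(n,'rails'); 
    for b in blobs(n,(h>15)&(h<35)&(s>50)&(v>120),14.5,20,400): print(b)
    print('orange'); 
    for b in blobs(n,(h>5)&(h<17)&(s>100),18,200,9000): print(b)
    print('grey tops')
    for b in blobs(n,(s<25)&(v>(165 if n=='top' else 160)),38,150,3000): print(b)
im=cv2.imread('pics/top0_raw.png')
cv2.imwrite('pics/crop1.png',cv2.resize(im[135:245,120:360],None,fx=3.3,fy=3.3,interpolation=cv2.INTER_CUBIC))
E
```

```text
top rails
(array([137., 339.]), 177.7, 273.1, 313.3, 71.4, np.float32(3.0))
(array([  8., 253.]), 400.9, 632.3, 37.0, 32.0, np.float32(15.3))
(array([367., 250.]), 396.5, -416.3, 62.9, 49.2, np.float32(67.8))
(array([148., 221.]), 487.0, 223.2, 70.4, 11.7, np.float32(89.4))
(array([148., 196.]), 560.5, 220.7, 70.6, 11.8, np.float32(89.4))
(array([376., 185.]), 586.9, -450.1, 96.1, 30.4, np.float32(176.2))
(array([326., 168.]), 638.7, -305.4, 68.6, 12.0, np.float32(89.5))
(array([384.,  89.]), 874.8, -485.4, 21.6, 15.1, np.float32(178.4))
(array([368.,  89.]), 878.5, -429.6, 39.9, 36.2, np.float32(178.5))
(array([372.,  72.]), 926.1, -449.5, 109.7, 68.1, np.float32(99.8))
(array([225.,  12.]), 1116.2, -5.6, 50.2, 22.2, np.float32(52.0))
(array([190.,  12.]), 1110.3, 97.6, 149.7, 52.7, np.float32(119.1))
(array([100.,   9.]), 1128.6, 365.1, 56.0, 48.2, np.float32(0.7))
orange
(array([193.,  19.]), 1109.5, 102.9, 298.0, 87.0, np.float32(89.7))
(array([104.,  14.]), 1112.1, 354.5, 84.6, 59.9, np.float32(0.7))
grey tops
(array([236., 226.]), 470.8, -31.7, 84.0, 40.3, np.float32(93.8))
(ar
[... 1828 characters left out ...]
 np.float32(34.5))
(array([319., 229.]), 540.7, -278.0, 156.8, 94.9, np.float32(33.4))
(array([223., 208.]), 448.4, -47.4, 92.3, 81.2, np.float32(23.2))
(array([229., 183.]), 557.3, 17.2, 118.5, 73.3, np.float32(80.2))
(array([411., 178.]), 924.3, -356.7, 147.3, 73.0, np.float32(105.7))
(array([339., 181.]), 777.6, -214.5, 291.9, 106.2, np.float32(178.7))
(array([277., 167.]), 723.7, -18.6, 186.6, 105.2, np.float32(121.8))
(array([358., 146.]), 1015.0, -140.1, 146.1, 75.2, np.float32(15.9))
(array([190., 160.]), 595.1, 204.2, 360.2, 117.7, np.float32(9.8))
(array([205., 122.]), 816.7, 391.5, 614.3, 147.4, np.float32(180.0))
(array([306., 113.]), 1134.4, 197.7, 409.2, 249.3, np.float32(55.7))
```

View pics/crop1.png

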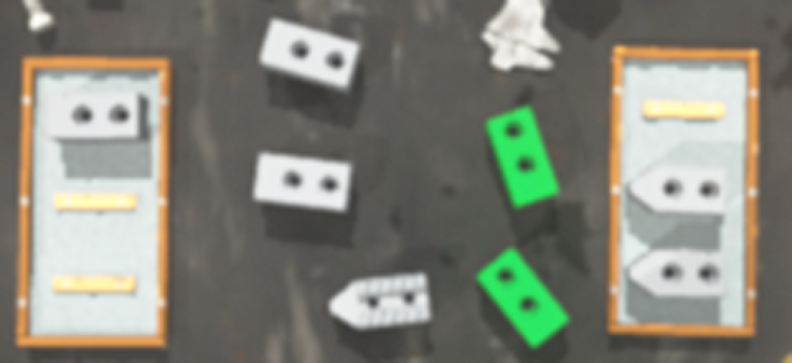

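The close crop (top view ×3.3, offset 120,135) confirms the choice:
- The grey square jaws are at (310,53) and (303,182), right way up with bores showing.
- The grey pointed jaw is at (380,301), with its keyway up and nose to the left.
- The green blocks are decoys.

The measured sizes (80×41 jaws, 70.5×12 rails, 73.5 mm pitch) match the given ones. I'll write the move helper next.

```bash
cat > mv.py <<'E'
from look import *
G=env.grip_point_offset
def rot(yaw,tilt=0,axis='x'):  # deg; tilt about the tool's own x after pointing down
    return R.from_euler('z',yaw,degrees=True)*R.from_euler('x',180,degrees=True)*R.from_euler('x',tilt,degrees=True)
def plan(*wps):
    """waypoints (x,y,z of grasp point, yaw[, tilt]) -> rows from the measured pose"""
    s=state(); p0=np.array(s['eef_pos']); R0=R.from_euler('xyz',s['tcp_rot'])
    g=p0+R0.apply([0,0,G]); print('t',s['t'],'grasp pt',g.round(1),'yaw/rot',np.degrees(s['tcp_rot']).round(2),'F',s['ft_force'].round(1),'open mm',round(s['opening']*95.1,1),'q',s['joints'].round(2))
    pp,Rp=p0,R0
    for w in wps:
        Rt=rot(*w[3:]); p=np.array(w[:3])-Rt.apply([0,0,G])
        d=R0.inv().apply(p-p0)/10; r=(R0.inv()*Rt).as_rotvec(degrees=True)
        n=max(np.linalg.norm(p-pp)/41.7,np.degrees((Rp.inv()*Rt).magnitude())/7.16)
        print(d.round(2).tolist(),r.round(1).tolist(),'rows>=',round(n,1)); pp,Rp=p,Rt
E
python3 - <<'E'
from mv import *
plan((576.4,34.8,130,-7.7),(576.4,34.8,24,-7.7))
E
```

```text
t 0.1 grasp pt [ 275.1 -561.   232.9] yaw/rot [-1.7999e+02  5.0000e-02 -6.3890e+01] F [-0.7 -0.9 -0.1] open mm 94.9 q [-1.22  0.49  1.56  0.    1.09 -0.11]
[-40.24, -53.28, 10.34] [-0.0, 0.0, -56.2] rows>= 16.2
[-40.23, -53.28, 20.94] [-0.0, 0.0, -56.2] rows>= 2.5
```

Emit:
arm_command:
  steps:
    - [-40.2,-53.3,10.3,0,0,-56.2]
    - [-40.2,-53.3,10.3,0,0,-56.2]
    - [-40.2,-53.3,10.3,0,0,-56.2]
    - [-40.2,-53.3,10.3,0,0,-56.2]
    - [-40.2,-53.3,10.3,0,0,-56.2]
    - [-40.2,-53.3,10.3,0,0,-56.2]
    - [-40.2,-53.3,10.3,0,0,-56.2]
    - [-40.2,-53.3,10.3,0,0,-56.2]
    - [-40.2,-53.3,10.3,0,0,-56.2]
    - [-40.2,-53.3,10.3,0,0,-56.2]
    - [-40.2,-53.3,10.3,0,0,-56.2]
    - [-40.2,-53.3,10.3,0,0,-56.2]
  jaw: 7

```text
t: 1.1
eef_pos: [498.9, -118.4, 328.1]
tcp_rot: [3.142, 0.0, -0.134]
ft_force: [0.6, -0.8, -0.2]
opening: 0.734
```

```bash
python3 - <<'E'
from mv import *
plan((576.4,34.8,100,-7.7),(576.4,34.8,24,-7.7))
E
```

```text
t 1.1 grasp pt [ 498.9 -118.4  156.8] yaw/rot [ 1.80e+02  1.00e-02 -7.69e+00] F [ 0.6 -0.8 -0.2] open mm 69.8 q [-0.36  0.43  1.92 -0.    0.79 -0.23]
[5.63, -16.22, 5.68] [0.0, 0.0, 0.0] rows>= 4.3
[5.63, -16.22, 13.28] [0.0, 0.0, 0.0] rows>= 1.8
```

Emit:
arm_command:
  steps:
    - [5.6,-16.2,5.7,0,0,0]
    - [5.6,-16.2,5.7,0,0,0]
    - [5.6,-16.2,5.7,0,0,0]
    - [5.6,-16.2,5.7,0,0,0]
    - [5.6,-16.2,5.7,0,0,0]
    - [5.6,-16.2,5.7,0,0,0]
    - [5.6,-16.2,5.7,0,0,0]

```text
t: 1.68
eef_pos: [575.4, 32.9, 271.1]
tcp_rot: [3.141, 0.001, -0.133]
ft_force: [-0.2, -0.2, -0.4]
opening: 0.735
```

```bash
python3 - <<'E'
from mv import *
plan((576.4,34.8,24,-7.7))
E
```

```text
t 1.6833 grasp pt [575.2  32.9  99.8] yaw/rot [ 1.7998e+02  7.0000e-02 -7.6000e+00] F [-0.2 -0.2 -0.4] open mm 69.9 q [-0.06  0.59  1.81 -0.    0.74  0.08]
[0.09, -0.21, 7.58] [0.0, 0.1, 0.1] rows>= 1.8
```

Emit:
arm_command:
  steps:
    - [0.1,-0.1,4,0,0,0]
    - [0.1,-0.1,7.6,0,0,0]
    - [0.1,-0.1,7.6,0,0,0]
    - [0.1,-0.1,7.6,0,0,0]

```text
t: 2.02
eef_pos: [576.3, 31.9, 195.0]
tcp_rot: [3.141, 0.002, -0.136]
ft_force: [-0.3, 0.4, 1.0]
opening: 0.736
```

Emit:
arm_command:
  steps:
    - [0,0,0,0,0,0]
    - [0,0,0,0,0,0]
    - [0,0,0,0,0,0]
    - [0,0,0,0,0,0]
    - [0,0,0,0,0,0]
    - [0,0,0,0,0,0]
  jaw: 3

```text
t: 2.52
eef_pos: [576.6, 33.5, 196.0]
tcp_rot: [3.141, -0.0, -0.134]
ft_force: [-1.9, -0.6, 7.3]
opening: 0.417
```

```bash
python3 - <<'E'
from mv import *
plan((576.4,34.8,120,-7.7),(560.5,221,120,-0.8),(560.5,221,60,-.8))
E
```

```text
t 2.5167 grasp pt [576.6  33.5  24.7] yaw/rot [ 1.7999e+02 -1.0000e-02 -7.6700e+00] F [-1.9 -0.6  7.3] open mm 39.6 q [-0.06  0.71  1.85 -0.    0.59  0.08]
[-0.03, -0.12, -9.53] [0.0, -0.0, 0.0] rows>= 2.3
[-4.1, -18.36, -9.53] [0.0, -0.0, -6.9] rows>= 4.5
[-4.1, -18.36, -3.53] [0.0, -0.0, -6.9] rows>= 1.4
```

Emit:
arm_command:
  steps:
    - [0,0,-4,0,0,0]
    - [0,0,-8,0,0,0]
    - [-1,-5,-9.5,0,0,-2]
    - [-4.1,-18.4,-9.5,0,0,-6.9]
    - [-4.1,-18.4,-9.5,0,0,-6.9]
    - [-4.1,-18.4,-9.5,0,0,-6.9]
    - [-4.1,-18.4,-9.5,0,0,-6.9]
    - [-4.1,-18.4,-6.5,0,0,-6.9]
    - [-4.1,-18.4,-4.5,0,0,-6.9]
    - [-4.1,-18.4,-4.5,0,0,-6.9]
    - [-4.1,-18.4,-4.5,0,0,-6.9]
    - [-4.1,-18.4,-4.5,0,0,-6.9]

```text
t: 3.52
eef_pos: [561.0, 221.2, 241.3]
tcp_rot: [-3.141, -0.001, -0.014]
ft_force: [0.3, -0.2, -2.9]
opening: 0.421
```

```bash
python3 - <<'E'
from mv import *
plan((560.5,221,42,-.8),(560.5,221,32.7,-.8))
snap('scene','s1',(90,90,300,250),3.7)
E
```

```text
t 3.5167 grasp pt [561.1 221.2  70. ] yaw/rot [-1.7999e+02 -4.0000e-02 -8.1000e-01] F [ 0.3 -0.2 -2.9] open mm 40.0 q [ 0.27  0.66  1.76 -0.    0.72  0.28]
[-0.05, 0.02, 2.8] [-0.0, -0.0, -0.0] rows>= 0.7
[-0.05, 0.02, 3.73] [-0.0, -0.0, -0.0] rows>= 0.2
```

View pics/s1.png

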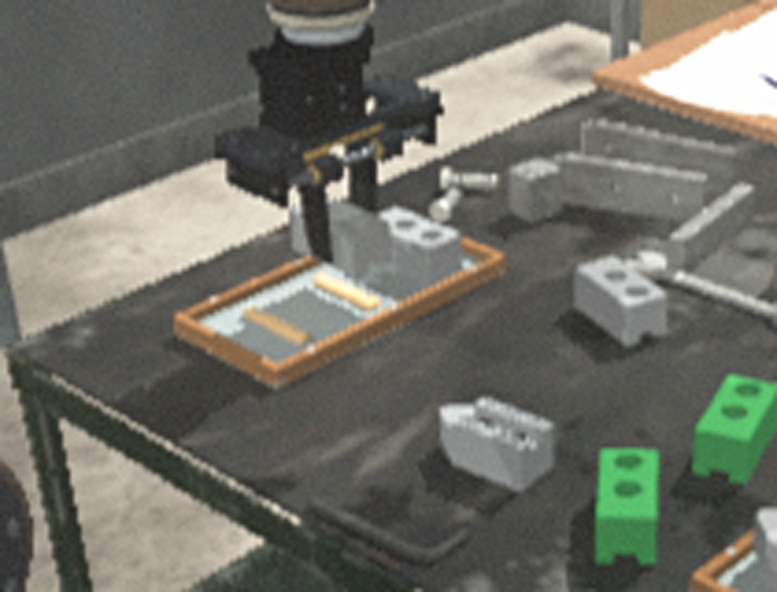

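The scene crop shows the jaw held above the middle rail, with jaw s1 beside it at (430,235) and clear. I'll lower it and watch the force.

Emit:
arm_command:
  steps:
    - [-0.05,0,1.5,0,0,0]
    - [-0.05,0,2.8,0,0,0]
    - [-0.05,0,3.1,0,0,0]
    - [-0.05,0,3.3,0,0,0]
    - [-0.05,0,3.3,0,0,0]
    - [-0.05,0,3.3,0,0,0]

```text
t: 4.07
eef_pos: [560.4, 221.4, 208.4]
tcp_rot: [-3.141, -0.001, -0.014]
ft_force: [0.0, -0.1, -3.6]
opening: 0.421
```

```bash
python3 - <<'E'
from mv import *
plan((560.5,221,32.7,-.8))
E
```

```text
t 4.0667 grasp pt [560.6 221.4  37.1] yaw/rot [-1.7998e+02 -7.0000e-02 -7.9000e-01] F [ 0.  -0.1 -3.6] open mm 40.1 q [ 0.27  0.71  1.78 -0.    0.66  0.28]
[0.01, 0.04, 0.44] [-0.0, -0.1, 0.0] rows>= 0.1
```

Emit:
arm_command:
  steps:
    - [0,0,0.25,0,0,0]
    - [0,0,0.45,0,0,0]
    - [0,0,0.45,0,0,0]
    - [0,0,0.45,0,0,0]

```text
t: 4.4
eef_pos: [560.3, 221.4, 204.0]
tcp_rot: [-3.141, -0.001, -0.014]
ft_force: [-1.3, -0.5, 5.7]
opening: 0.421
```

Emit:
arm_command:
  steps:
    - [0,0,0,0,0,0]
    - [0,0,0,0,0,0]
    - [0,0,0,0,0,0]
  jaw: 5.6

```text
t: 4.65
eef_pos: [560.3, 221.4, 203.2]
tcp_rot: [-3.142, -0.001, -0.014]
ft_force: [0.1, 0.7, -0.7]
opening: 0.561
```

```bash
python3 - <<'E'
from mv import *
plan((560.5,221,120,-.8),(689.7,28.1,120,-17.3),(689.7,28.1,50,-17.3),(689.7,28.1,25,-17.3))
E
```

```text
t 4.65 grasp pt [560.4 221.4  31.9] yaw/rot [-1.8e+02 -3.0e-02 -7.9e-01] F [ 0.1  0.7 -0.7] open mm 53.4 q [ 0.27  0.72  1.78 -0.    0.65  0.28]
[0.03, 0.04, -8.81] [-0.0, -0.0, 0.0] rows>= 2.1
[13.21, 19.15, -8.81] [-0.0, -0.0, 16.5] rows>= 5.6
[13.21, 19.15, -1.81] [-0.0, -0.0, 16.5] rows>= 1.7
[13.21, 19.15, 0.69] [-0.0, -0.0, 16.5] rows>= 0.6
```

Emit:
arm_command:
  steps:
    - [0,0,-3,0,0,0]
    - [0,0,-6.5,0,0,0]
    - [2,3,-8.8,0,0,3]
    - [13.2,19.15,-8.8,0,0,16.5]
    - [13.2,19.15,-8.8,0,0,16.5]
    - [13.2,19.15,-8.8,0,0,16.5]
    - [13.2,19.15,-8.8,0,0,16.5]
    - [13.2,19.15,-8.8,0,0,16.5]
    - [13.2,19.15,-5,0,0,16.5]
    - [13.2,19.15,-3,0,0,16.5]
    - [13.2,19.15,-3,0,0,16.5]
    - [13.2,19.15,-3,0,0,16.5]
  jaw: 6

```text
t: 5.65
eef_pos: [689.5, 28.1, 232.4]
tcp_rot: [3.141, 0.002, -0.302]
ft_force: [0.2, 0.4, 0.0]
opening: 0.629
```

```bash
python3 - <<'E'
from mv import *
plan((689.7,28.1,25.5,-17.3))
E
```

```text
t 5.65 grasp pt [689.2  28.1  61.1] yaw/rot [ 1.7997e+02  1.1000e-01 -1.7290e+01] F [0.2 0.4 0. ] open mm 59.9 q [-0.05  0.77  1.53 -0.    0.85  0.25]
[0.02, -0.01, 3.56] [0.0, 0.1, 0.0] rows>= 0.9
```

Emit:
arm_command:
  steps:
    - [0,0,2,0,0,0]
    - [0,0,3.6,0,0,0]
    - [0,0,3.6,0,0,0]
    - [0,0,3.6,0,0,0]

```text
t: 5.98
eef_pos: [689.8, 28.5, 198.3]
tcp_rot: [-3.141, -0.001, -0.301]
ft_force: [0.4, -0.4, 0.7]
opening: 0.631
```

Emit:
arm_command:
  steps:
    - [0,0,0,0,0,0]
    - [0,0,0,0,0,0]
    - [0,0,0,0,0,0]
    - [0,0,0,0,0,0]
    - [0,0,0,0,0,0]
  jaw: 3

```text
t: 6.4
eef_pos: [689.6, 28.2, 198.0]
tcp_rot: [-3.141, -0.001, -0.302]
ft_force: [-1.1, 0.3, 6.6]
opening: 0.422
```

```bash
python3 - <<'E'
from mv import *
plan((689.7,28.1,120,-17.3),(486.9,222.3,120,-0.8),(486.9,222.3,60,-.8))
E
```

```text
t 6.4 grasp pt [689.8  28.1  26.7] yaw/rot [-1.7999e+02 -6.0000e-02 -1.7280e+01] F [-1.1  0.3  6.6] open mm 40.2 q [-0.05  0.81  1.54 -0.    0.79  0.25]
[0.02, 0.0, -9.33] [-0.0, -0.1, 0.0] rows>= 2.2
[-25.12, -12.52, -9.35] [-0.0, -0.1, -16.5] rows>= 6.7
[-25.12, -12.52, -3.35] [-0.0, -0.1, -16.5] rows>= 1.4
```

Emit:
arm_command:
  steps:
    - [0,0,-4,0,0,0]
    - [0,0,-8,0,0,0]
    - [-3,-1.5,-9.3,0,0,-2]
    - [-25.1,-12.5,-9.3,0,0,-16.5]
    - [-25.1,-12.5,-9.3,0,0,-16.5]
    - [-25.1,-12.5,-9.3,0,0,-16.5]
    - [-25.1,-12.5,-9.3,0,0,-16.5]
    - [-25.1,-12.5,-9.3,0,0,-16.5]
    - [-25.1,-12.5,-9.3,0,0,-16.5]
    - [-25.1,-12.5,-6,0,0,-16.5]
    - [-25.1,-12.5,-4,0,0,-16.5]
    - [-25.1,-12.5,-4,0,0,-16.5]

```text
t: 7.4
eef_pos: [485.9, 222.3, 234.1]
tcp_rot: [3.14, 0.005, -0.012]
ft_force: [-0.3, -0.7, -4.7]
opening: 0.417
```

```bash
python3 - <<'E'
from mv import *
plan((486.9,222.3,40,-.8),(486.9,222.3,34.7,-.8))
E
```

```text
t 7.4 grasp pt [485.  222.1  62.8] yaw/rot [179.9    0.28  -0.71] F [-0.3 -0.7 -4.7] open mm 39.6 q [ 0.31  0.61  1.94 -0.    0.61  0.32]
[0.12, -0.0, 2.28] [0.1, 0.3, 0.1] rows>= 0.5
[0.12, -0.0, 2.81] [0.1, 0.3, 0.1] rows>= 0.1
```

Emit:
arm_command:
  steps:
    - [0,0,1.2,0,0,0]
    - [0,0,1.2,0,0,0]
    - [0,0,1.2,0,0,0]

```text
t: 7.65
eef_pos: [487.3, 221.8, 225.4]
tcp_rot: [3.141, 0.0, -0.014]
ft_force: [0.0, 0.3, -3.5]
opening: 0.416
```

```bash
python3 - <<'E'
from mv import *
plan((486.9,222.3,39,-.8),(486.9,222.3,34.7,-.8))
E
```

```text
t 7.65 grasp pt [487.3 221.8  54.1] yaw/rot [ 1.7999e+02  2.0000e-02 -8.2000e-01] F [ 0.   0.3 -3.5] open mm 39.6 q [ 0.3   0.62  1.94 -0.    0.58  0.32]
[-0.04, -0.05, 1.51] [0.0, 0.0, -0.0] rows>= 0.4
[-0.04, -0.05, 1.94] [0.0, 0.0, -0.0] rows>= 0.1
```

Emit:
arm_command:
  steps:
    - [-0.04,0,1.0,0,0,0]
    - [-0.04,0,1.5,0,0,0]
    - [-0.04,0,1.5,0,0,0]

```text
t: 7.9
eef_pos: [486.5, 221.8, 209.3]
tcp_rot: [3.141, 0.001, -0.014]
ft_force: [0.3, 0.4, -3.9]
opening: 0.421
```

Emit:
arm_command:
  steps:
    - [0,0,0.2,0,0,0]
    - [0,0,0.45,0,0,0]
    - [0,0,0.45,0,0,0]
    - [0,0,0.45,0,0,0]

```text
t: 8.23
eef_pos: [486.7, 222.0, 205.7]
tcp_rot: [-3.142, -0.0, -0.014]
ft_force: [-1.0, -1.3, 1.3]
opening: 0.418
```

Emit:
arm_command:
  steps:
    - [0,0,0,0,0,0]
    - [0,0,0,0,0,0]
    - [0,0,0,0,0,0]
  jaw: 5.6

```text
t: 8.48
eef_pos: [486.7, 222.1, 205.6]
tcp_rot: [-3.142, -0.001, -0.014]
ft_force: [0.5, -0.0, -0.2]
opening: 0.561
```

```bash
python3 - <<'E'
from mv import *
plan((486.9,222.3,120,-.8),(471,-32,120,3.8),(471,-32,55,3.8))
E
```

```text
t 8.4833 grasp pt [486.8 222.1  34.3] yaw/rot [-1.8e+02 -3.0e-02 -7.9e-01] F [ 0.5 -0.  -0.2] open mm 53.4 q [ 0.3   0.65  1.95 -0.    0.54  0.32]
[0.02, -0.02, -8.57] [-0.0, -0.0, 0.0] rows>= 2.1
[-1.22, 25.42, -8.58] [-0.0, -0.0, -4.6] rows>= 6.1
[-1.22, 25.43, -2.08] [-0.0, -0.0, -4.6] rows>= 1.6
```

Emit:
arm_command:
  steps:
    - [0,0,-3,0,0,0]
    - [0,0,-6.5,0,0,0]
    - [0,4,-8.6,0,0,-1]
    - [-1.2,25.4,-8.6,0,0,-4.6]
    - [-1.2,25.4,-8.6,0,0,-4.6]
    - [-1.2,25.4,-8.6,0,0,-4.6]
    - [-1.2,25.4,-8.6,0,0,-4.6]
    - [-1.2,25.4,-8.6,0,0,-4.6]
    - [-1.2,25.4,-8.6,0,0,-4.6]
    - [-1.2,25.4,-5,0,0,-4.6]
    - [-1.2,25.4,-2,0,0,-4.6]
    - [-1.2,25.4,-2,0,0,-4.6]

```text
t: 9.48
eef_pos: [470.4, -31.9, 221.9]
tcp_rot: [-3.14, 0.006, 0.066]
ft_force: [-1.4, 0.2, -0.5]
opening: 0.593
```

```bash
python3 - <<'E'
from mv import *
plan((471,-32,55,3.8),(471,-32,24,3.8))
s=state();q=s['joints'];e=s['eef_pos']
D=[(.49156,1.55947,625.0,404.2),(.43,1.92,512.7,328),(.59,1.81,576.2,271.1),(.71,1.85,577.6,196),(.77,1.53,690,232.4),(.65,1.95,535,205.6),(q[1],q[2],np.hypot(e[0],e[1]),e[2])]
A=[];b=[]
for a,c,r,z in D:
    A+= [[1,0,np.sin(a),np.sin(a+c)],[0,1,np.cos(a),np.cos(a+c)]]; b+=[r,z]
x,res,_,_=np.linalg.lstsq(np.array(A),np.array(b),rcond=None); print(x,res,np.array(A)@x-b)
a0,d0,L2,L3=x
from scipy.optimize import fsolve
for L5 in(90,130):
  for X in(500,550,600,650):
    for T in(-60,-45,-30,30,45,60):   # T>0: flange toward robot
      t=np.radians(180-T); g=45
      fr=X-171.3*np.sin(t); fz=g-171.3*np.cos(t)   # tool dir=(sin t,cos t)
      wr=fr-L5*np.sin(t)-a0; wz=fz-L5*np.cos(t)-(d0+L5)
      D2=wr**2+wz**2; c=(D2-L2**2-L3**2)/(2*L2*L3)
      if abs(c)>1: print(L5,X,T,'unreach'); continue
      q3=np.arccos(c); q2=np.arctan2(wr,wz)-np.arctan2(L3*np.sin(q3),L2+L3*np.cos(q3)); q5=t-q2-q3
      print(L5,X,T,np.round([q2,q3,q5],2),'OK' if -.84<q2<2.19 and .05<q3<2.79 and .06<q5<2.93 else 'NO')
E
```

```text
t 9.4833 grasp pt [469.4 -31.7  50.6] yaw/rot [-179.91    0.33    3.76] F [-1.4  0.2 -0.5] open mm 56.4 q [-0.21  0.57  2.1  -0.    0.48 -0.27]
[0.06, 0.01, -0.44] [-0.1, 0.3, -0.0] rows>= 0.1
[0.08, 0.01, 2.66] [-0.1, 0.3, -0.0] rows>= 0.7
[ -8.43485418 111.21564309 555.87109674 408.87520526] [390.97465011] [-8.43662004  8.17547648  1.49538912  1.16147775  0.8103044   0.5095429
  0.91851583 -4.88444194 -6.57302392  5.4576894   3.74650612 -2.22494764
  8.03892849 -8.19479697]
90 500 -60 [1.02 1.43 1.74] OK
90 500 -45 [0.9  1.56 1.47] OK
90 500 -30 [0.78 1.71 1.18] OK
90 500 30 [ 0.56  2.38 -0.32] NO
90 500 45 [ 0.67  2.52 -0.83] NO
90 500 60 [ 0.87  2.63 -1.41] NO
90 550 -60 [1.09 1.26 1.85] OK
90 550 -45 [0.96 1.4  1.57] OK
90 550 -30 [0.84 1.56 1.26] OK
90 550 30 [ 0.59  2.26 -0.23] NO
90 550 45 [ 0.67  2.4  -0.71] NO
90 550 60 [ 0.83  2.5  -1.24] NO
90 600 -60 [1.16 1.06 1.97] OK
90 600 -45 [1.03 1.23 1.67] OK
90 600 -30 [0.9  1.41 1.36] OK
90 600 30 [ 0.63  2.13 -0.14] NO
90 600 45 [ 0.68  2.28 -0.61] NO
90 600 60 [ 0.81  2.38 -1.1 ] NO
90 650 -60 [1.25 0.83 2.11] OK
90 650 -45 [
[... 240 characters left out ...]
] OK
130 500 30 [ 0.57  2.43 -0.38] NO
130 500 45 [ 0.71  2.6  -0.95] NO
130 500 60 [ 1.01  2.71 -1.62] NO
130 550 -60 [1.16 1.12 1.91] OK
130 550 -45 [1.01 1.31 1.61] OK
130 550 -30 [0.87 1.5  1.29] OK
130 550 30 [ 0.59  2.31 -0.28] NO
130 550 45 [ 0.7   2.47 -0.82] NO
130 550 60 [ 0.92  2.58 -1.41] NO
130 600 -60 [1.25 0.9  2.04] OK
130 600 -45 [1.09 1.12 1.72] OK
130 600 -30 [0.94 1.34 1.39] OK
130 600 30 [ 0.62  2.19 -0.19] NO
130 600 45 [ 0.7   2.35 -0.7 ] NO
130 600 60 [ 0.88  2.46 -1.24] NO
130 650 -60 [1.36 0.62 2.21] OK
130 650 -45 [1.18 0.9  1.85] OK
130 650 -30 [1.01 1.16 1.5 ] OK
130 650 30 [ 0.66  2.06 -0.11] NO
130 650 45 [ 0.72  2.23 -0.59] NO
130 650 60 [ 0.86  2.34 -1.11] NO
```

Both square jaws seated, with low force and the right seat height. Next is the flip. The IK check shows that tilting the flange toward the robot is out of range, so I'll tilt sideways about the jaw's y axis instead. First I'll tilt in the air above p3 to see which way q4 goes.

```bash
python3 - <<'E'
from mv import *
plan((471,-34,100,3.8,-30))
E
```

```text
t 9.4833 grasp pt [469.4 -31.7  50.6] yaw/rot [-179.91    0.33    3.76] F [-1.4  0.2 -0.5] open mm 56.4 q [-0.21  0.57  2.1  -0.    0.48 -0.27]
[0.03, -8.36, -2.63] [-30.1, 0.3, 0.0] rows>= 4.2
```

Emit:
arm_command:
  steps:
    - [0,0,-5,0,0,0]
    - [0,-8.4,-5,-30,0.3,0]
    - [0,-8.4,-5,-30,0.3,0]
    - [0,-8.4,-5,-30,0.3,0]
    - [0,-8.4,-5,-30,0.3,0]
    - [0,-8.4,-5,-30,0.3,0]
    - [0,-8.4,-5,-30,0.3,0]
    - [0,-8.4,-5,-30,0.3,0]
  jaw: 6

```text
t: 10.15
eef_pos: [465.5, 53.0, 276.7]
tcp_rot: [2.615, -0.007, 0.069]
ft_force: [-0.4, 0.3, -0.5]
opening: 0.635
```

```bash
python3 - <<'E'
from mv import *
plan((471,-34,60,3.8,-30),(471,-34,26,3.8,-30))
E
```

```text
t 10.15 grasp pt [472.4 -32.8 128.7] yaw/rot [149.81  -0.38   3.97] F [-0.4  0.3 -0.5] open mm 60.4 q [ 0.06  0.49  2.07 -0.82  0.76  0.65]
[-0.07, -3.3, 5.99] [0.2, -0.4, -0.0] rows>= 1.6
[-0.1, -5.01, 8.93] [0.2, -0.4, -0.0] rows>= 0.8
```

Emit:
arm_command:
  steps:
    - [-0.1,-3.3,6,0.2,-0.4,0]
    - [-0.1,-3.3,6,0.2,-0.4,0]
    - [-0.1,-4.2,7.5,0.2,-0.4,0]
    - [-0.1,-5,8.9,0.2,-0.4,0]
    - [-0.1,-5,8.9,0.2,-0.4,0]
    - [-0.1,-5,8.9,0.2,-0.4,0]

```text
t: 10.65
eef_pos: [465.4, 50.8, 173.8]
tcp_rot: [2.621, 0.002, 0.064]
ft_force: [0.5, -0.3, -0.1]
opening: 0.631
```

```bash
python3 - <<'E'
from mv import *
plan((471,-34,25.5,3.8,-30))
E
```

```text
t 10.65 grasp pt [470.5 -34.2  25.1] yaw/rot [1.5019e+02 1.0000e-01 3.6600e+00] F [ 0.5 -0.3 -0.1] open mm 60.0 q [ 0.05  0.69  2.12 -1.06  0.61  0.96]
[0.0, -0.06, -0.04] [-0.2, 0.2, -0.1] rows>= 0.0
```

Emit:
arm_command:
  steps:
    - [0,0,0,0,0,0]
    - [0,0,0,0,0,0]
    - [0,0,0,0,0,0]
    - [0,0,0,0,0,0]
    - [0,0,0,0,0,0]
    - [0,0,0,0,0,0]
  jaw: 3

```text
t: 11.15
eef_pos: [465.2, 50.9, 174.2]
tcp_rot: [2.621, -0.0, 0.065]
ft_force: [-1.0, 1.1, 7.1]
opening: 0.425
```

```bash
python3 - <<'E'
from mv import *
plan((500,-30,130,3.8,-30),(620,20,130,0,0),(620,20,100,0,60))
E
```

```text
t 11.15 grasp pt [470.7 -34.2  25.7] yaw/rot [ 1.5015e+02 -1.0000e-02  3.7000e+00] F [-1.   1.1  7.1] open mm 40.4 q [ 0.05  0.69  2.12 -1.07  0.61  0.97]
[2.94, 4.95, -9.16] [-0.2, 0.0, -0.1] rows>= 2.6
[15.25, 9.86, -8.99] [29.8, -1.0, 3.6] rows>= 4.2
[14.29, 16.94, 8.41] [89.8, 1.1, 4.0] rows>= 8.4
```

Emit:
arm_command:
  steps:
    - [0,1.2,-2.1,0,0,0]
    - [0.5,2.5,-4.3,0,0,0]
    - [2.9,5,-9.2,0,0,0]
    - [15.3,9.9,-9,29.8,-1,3.6]
    - [15.3,9.9,-9,29.8,-1,3.6]
    - [15.3,9.9,-9,29.8,-1,3.6]
    - [15.3,9.9,-9,29.8,-1,3.6]
    - [15.3,9.9,-9,29.8,-1,3.6]
    - [15.3,9.9,-9,29.8,-1,3.6]
    - [15.3,9.9,-9,29.8,-1,3.6]

```text
t: 11.98
eef_pos: [619.9, 19.3, 300.0]
tcp_rot: [3.139, 0.004, -0.0]
ft_force: [-0.6, -0.7, -3.5]
opening: 0.42
```

```bash
python3 - <<'E'
from mv import *
plan((620,20,120,0,60),(620,20,60,0,60))
E
```

```text
t 11.9833 grasp pt [619.2  18.9 128.7] yaw/rot [ 1.7987e+02  2.2000e-01 -2.0000e-02] F [-0.6 -0.7 -3.5] open mm 39.9 q [-0.07  0.6   1.67 -0.    0.87 -0.07]
[0.05, 14.75, 9.46] [60.1, 0.2, -0.1] rows>= 8.4
[0.08, 14.73, 15.46] [60.1, 0.2, -0.1] rows>= 1.4
```

Emit:
arm_command:
  steps:
    - [0,14.75,9.5,60,0,0]
    - [0,14.75,9.5,60,0,0]
    - [0,14.75,9.5,60,0,0]
    - [0,14.75,9.5,60,0,0]
    - [0,14.75,9.5,60,0,0]
    - [0,14.75,9.5,60,0,0]
    - [0,14.75,9.5,60,0,0]
    - [0,14.75,9.5,60,0,0]
    - [0,14.75,9.5,60,0,0]
    - [0,14.75,13,60,0,0]
    - [0,14.75,15.5,60,0,0]
    - [0,14.75,15.5,60,0,0]

```text
t: 12.98
eef_pos: [618.6, -126.7, 141.2]
tcp_rot: [-2.095, 0.011, 0.003]
ft_force: [-1.0, 0.9, -3.1]
opening: 0.422
```

```bash
python3 - <<'E'
from mv import *
plan((620,20,44,0,60),(620,20,40,0,60))
snap('scene','s2',(130,90,330,240),3.9)
E
```

```text
t 12.9833 grasp pt [617.2  21.6  55.4] yaw/rot [-120.05    0.64    0.17] F [-1.   0.9 -3.1] open mm 40.1 q [-0.41  0.92  1.67  0.95  1.33 -1.04]
[0.15, 1.08, 0.43] [0.1, 0.5, -0.5] rows>= 0.3
[0.16, 1.43, 0.63] [0.1, 0.5, -0.5] rows>= 0.1
```

View pics/s2.png

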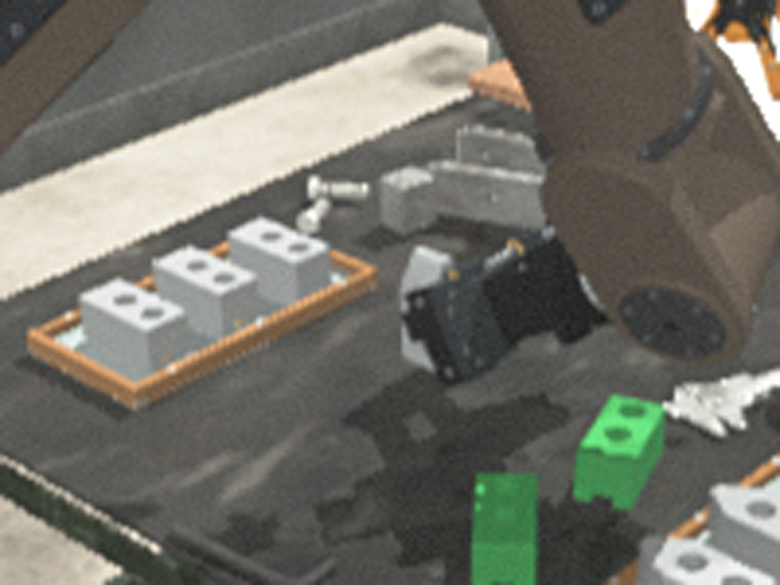

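The scene crop shows rack_s with all three jaws level on their rails at (130,330), (205,285) and (280,250). The pointed jaw is held nose up at (425,310), and the wrist is clear of the bench. I'll lower it onto its tail.

Emit:
arm_command:
  steps:
    - [0.15,0.6,0.25,0,0.5,-0.5]
    - [0.15,1.1,0.45,0,0.5,-0.5]
    - [0.15,1.1,0.45,0,0.5,-0.5]
    - [0.15,1.1,0.45,0,0.5,-0.5]

```text
t: 13.37
eef_pos: [621.9, -129.5, 134.4]
tcp_rot: [-2.095, -0.011, -0.003]
ft_force: [0.5, -1.1, -3.8]
opening: 0.422
```

```bash
python3 - <<'E'
from mv import *
plan((620,20,40,0,60),(620,20,38,0,60))
E
```

```text
t 13.3667 grasp pt [623.2  18.8  48.7] yaw/rot [-120.03   -0.6    -0.17] F [ 0.5 -1.1 -3.8] open mm 40.1 q [-0.41  0.93  1.66  0.96  1.32 -1.06]
[-0.2, 0.7, 0.54] [0.0, -0.4, 0.4] rows>= 0.2
[-0.2, 0.87, 0.64] [0.0, -0.4, 0.4] rows>= 0.0
```

Emit:
arm_command:
  steps:
    - [-0.1,0.4,0.2,0,-0.4,0.4]
    - [-0.1,0.6,0.4,0,-0.4,0.4]
    - [-0.1,0.6,0.4,0,-0.4,0.4]
    - [-0.1,0.6,0.4,0,-0.4,0.4]

```text
t: 13.7
eef_pos: [620.9, -129.0, 126.5]
tcp_rot: [-2.094, -0.0, -0.001]
ft_force: [-0.2, 0.2, -3.3]
opening: 0.422
```

```bash
python3 - <<'E'
from mv import *
plan((620,20,40,0,60),(620,20,38,0,60))
E
```

```text
t 13.7 grasp pt [621.   19.3  40.8] yaw/rot [-1.1999e+02 -2.0000e-02 -4.0000e-02] F [-0.2  0.2 -3.3] open mm 40.1 q [-0.41  0.94  1.66  0.96  1.32 -1.06]
[-0.09, 0.04, 0.1] [-0.0, -0.0, 0.0] rows>= 0.0
[-0.09, 0.21, 0.2] [-0.0, -0.0, 0.0] rows>= 0.0
```

Emit:
arm_command:
  steps:
    - [0,0.1,0.05,0,0,0]
    - [0,0.2,0.1,0,0,0]
    - [0,0.2,0.1,0,0,0]
    - [0,0.2,0.1,0,0,0]

```text
t: 14.03
eef_pos: [621.2, -129.3, 124.9]
tcp_rot: [-2.094, -0.002, -0.001]
ft_force: [4.1, -0.2, 3.1]
opening: 0.419
```

It has touched down. I'll open and lift off, then swing over to regrip at −30°.

Emit:
arm_command:
  steps:
    - [0,0,0,0,0,0]
    - [0,0,0,0,0,0]
    - [0,0,0,0,0,0]
    - [0,-2,-1.15,0,0,0]
    - [0,-5,-2.9,0,0,0]
    - [0,-8.5,-4.9,0,0,0]
    - [0,-11.3,-6.5,0,0,0]
    - [0,-11.3,-6.5,0,0,0]
    - [0,-11.3,-6.5,0,0,0]
  jaw: 6.2

```text
t: 14.78
eef_pos: [620.7, -128.9, 256.3]
tcp_rot: [-2.096, -0.004, -0.0]
ft_force: [-0.4, -0.6, 0.1]
opening: 0.651
```

```bash
python3 - <<'E'
from mv import *
plan((621,31,170,0,-30))
E
```

```text
t 14.7833 grasp pt [621.1  19.3 170.5] yaw/rot [-1.2009e+02 -2.1000e-01 -2.0000e-02] F [-0.4 -0.6  0.1] open mm 61.9 q [-0.41  0.75  1.64  0.93  1.44 -0.89]
[0.04, -17.68, 18.14] [-89.9, -0.2, 0.0] rows>= 12.6
```

Emit:
arm_command:
  steps:
    - [0,-17.7,18.1,-89.9,0,0]
    - [0,-17.7,18.1,-89.9,0,0]
    - [0,-17.7,18.1,-89.9,0,0]
    - [0,-17.7,18.1,-89.9,0,0]
    - [0,-17.7,18.1,-89.9,0,0]
    - [0,-17.7,18.1,-89.9,0,0]
    - [0,-17.7,18.1,-89.9,0,0]
    - [0,-17.7,18.1,-89.9,0,0]
    - [0,-17.7,18.1,-89.9,0,0]
    - [0,-17.7,18.1,-89.9,0,0]
    - [0,-17.7,18.1,-89.9,0,0]
    - [0,-17.7,18.1,-89.9,0,0]

```text
t: 15.78
eef_pos: [620.9, 116.4, 315.8]
tcp_rot: [2.682, 0.001, 0.001]
ft_force: [-0.0, -0.8, -0.9]
opening: 0.651
```

Emit:
arm_command:
  steps:
    - [0,0,0,0,0,0]
    - [0,0,0,0,0,0]
    - [0,0,0,0,0,0]

```text
t: 16.03
eef_pos: [620.9, 116.3, 316.5]
tcp_rot: [2.693, 0.001, -0.001]
ft_force: [0.5, -0.3, 0.2]
opening: 0.653
```

```bash
python3 - <<'E'
from mv import *
plan((621,31,120,0,-30),(621,31,39,0,-30))
snap('scene','s3',(150,60,350,210),3.9)
E
```

```text
t 16.0333 grasp pt [620.6  42.  162.1] yaw/rot [ 1.543e+02  8.000e-02 -3.000e-02] F [ 0.5 -0.3  0.2] open mm 62.1 q [ 0.14  0.61  1.62 -0.52  1.04  0.43]
[0.02, -2.12, 4.32] [-4.3, 0.1, 0.0] rows>= 1.2
[0.03, -5.63, 11.62] [-4.3, 0.1, 0.0] rows>= 1.9
```

View pics/s3.png

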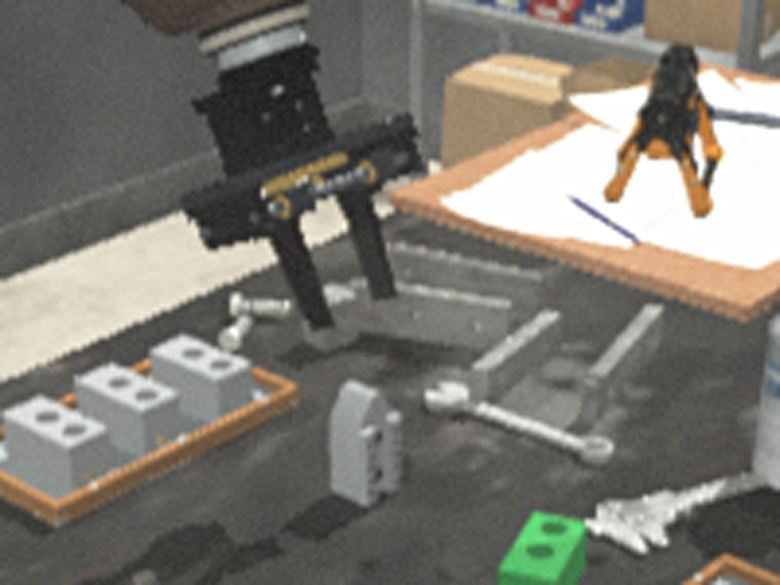

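The scene crop shows the jaw standing on its tail at (365,440), nose up with the keyway toward −y as planned. I'll regrip it.

Emit:
arm_command:
  steps:
    - [0,-2.1,4.3,-4.3,0,0]
    - [0,-2.1,4.3,-4.3,0,0]
    - [0,-3.8,7.8,-4.3,0,0]
    - [0,-5.6,11.6,-4.3,0,0]
    - [0,-5.6,11.6,-4.3,0,0]
    - [0,-5.6,11.6,-4.3,0,0]
    - [0,-5.6,11.6,-4.3,0,0]

```text
t: 16.67
eef_pos: [621.6, 115.8, 190.6]
tcp_rot: [2.615, -0.002, -0.001]
ft_force: [-0.1, -0.0, 1.7]
opening: 0.652
```

```bash
python3 - <<'E'
from mv import *
plan((621,31,39,0,-30))
E
```

```text
t 16.6667 grasp pt [621.7  29.7  42.5] yaw/rot [ 1.4982e+02 -1.0000e-01 -6.0000e-02] F [-0.1 -0.   1.7] open mm 62.0 q [ 0.14  0.79  1.68 -0.7   0.88  0.66]
[-0.06, -0.24, 0.24] [0.2, -0.1, -0.1] rows>= 0.1
```

Emit:
arm_command:
  steps:
    - [0,-0.2,0.2,0,0,0]
    - [0,-0.2,0.2,0,0,0]
    - [0,-0.2,0.2,0,0,0]
    - [0,-0.2,0.2,0,0,0]
    - [0,-0.2,0.2,0,0,0]
    - [0,-0.2,0.2,0,0,0]
  jaw: 3

```text
t: 17.17
eef_pos: [621.2, 116.8, 187.0]
tcp_rot: [2.614, -0.002, -0.0]
ft_force: [-0.5, 1.6, 7.4]
opening: 0.421
```

```bash
python3 - <<'E'
from mv import *
plan((621,31,150,0,-30),(621,10,140,0,15),(621,10,120,0,60))
E
```

```text
t 17.1667 grasp pt [621.4  30.5  39. ] yaw/rot [ 1.4975e+02 -1.1000e-01 -2.0000e-02] F [-0.5  1.6  7.4] open mm 40.1 q [ 0.15  0.79  1.68 -0.7   0.88  0.66]
[0.0, 5.62, -9.61] [0.3, -0.1, -0.1] rows>= 2.7
[0.01, 19.02, -2.62] [45.3, -0.1, -0.0] rows>= 6.3
[-0.0, 22.98, 11.24] [90.3, -0.1, 0.0] rows>= 6.3
```

Emit:
arm_command:
  steps:
    - [0,2,-3.4,0,0,0]
    - [0,4,-6.8,0,0,0]
    - [0,5.6,-9.6,0,0,0]
    - [0,19,-2.6,45.3,0,0]
    - [0,19,-2.6,45.3,0,0]
    - [0,19,-2.6,45.3,0,0]
    - [0,19,-2.6,45.3,0,0]
    - [0,19,-2.6,45.3,0,0]
    - [0,19,-2.6,45.3,0,0]
    - [0,19,-2.6,45.3,0,0]

```text
t: 18.0
eef_pos: [620.7, -35.6, 304.1]
tcp_rot: [-2.871, -0.001, -0.002]
ft_force: [-0.1, 0.1, -3.5]
opening: 0.418
```

```bash
python3 - <<'E'
from mv import *
plan((621,10,110,0,60),(621,10,40,0,60))
E
```

```text
t 18.0 grasp pt [621.   10.2 139. ] yaw/rot [-1.6449e+02 -7.0000e-02 -1.4000e-01] F [-0.1  0.1 -3.5] open mm 39.7 q [-0.2   0.6   1.67  0.33  0.95 -0.4 ]
[0.05, 12.8, 7.7] [44.5, -0.1, -0.1] rows>= 6.2
[0.04, 14.67, 14.44] [44.5, -0.1, -0.1] rows>= 1.7
```

Emit:
arm_command:
  steps:
    - [0,12.8,7.7,44.5,0,0]
    - [0,12.8,7.7,44.5,0,0]
    - [0,12.8,7.7,44.5,0,0]
    - [0,12.8,7.7,44.5,0,0]
    - [0,12.8,7.7,44.5,0,0]
    - [0,12.8,7.7,44.5,0,0]
    - [0,12.8,7.7,44.5,0,0]
    - [0,13.7,11,44.5,0,0]
    - [0,14.7,14.4,44.5,0,0]
    - [0,14.7,14.4,44.5,0,0]
    - [0,14.7,14.4,44.5,0,0]
    - [0,14.7,14.4,44.5,0,0]

```text
t: 19.0
eef_pos: [621.3, -138.8, 128.4]
tcp_rot: [-2.104, -0.002, -0.0]
ft_force: [-0.0, -0.1, -2.7]
opening: 0.421
```

```bash
python3 - <<'E'
from mv import *
plan((621,10,28,0,60),(621,10,23.5,0,60))
E
```

```text
t 19.0 grasp pt [621.5   8.7  41.4] yaw/rot [-1.2052e+02 -1.0000e-01 -1.0000e-02] F [-0.  -0.1 -2.7] open mm 40.0 q [-0.43  0.94  1.65  0.94  1.32 -1.06]
[-0.03, 1.25, 0.79] [0.5, -0.1, 0.1] rows>= 0.4
[-0.03, 1.64, 1.02] [0.5, -0.1, 0.1] rows>= 0.1
```

Emit:
arm_command:
  steps:
    - [0,0.7,0.4,0.4,0,0]
    - [0,1.3,0.8,0.4,0,0]
    - [0,1.4,0.85,0.4,0,0]
    - [0,1.4,0.85,0.4,0,0]
    - [0,1.4,0.85,0.4,0,0]

```text
t: 19.42
eef_pos: [620.9, -138.8, 110.7]
tcp_rot: [-2.095, -0.001, -0.001]
ft_force: [0.6, 0.4, -2.9]
opening: 0.416
```

Emit:
arm_command:
  steps:
    - [0,0.1,0.05,0,0,0]
    - [0,0.18,0.1,0,0,0]
    - [0,0.18,0.1,0,0,0]
    - [0,0.18,0.1,0,0,0]

```text
t: 19.75
eef_pos: [621.0, -139.0, 109.5]
tcp_rot: [-2.094, -0.002, -0.001]
ft_force: [-1.4, -2.3, 5.7]
opening: 0.421
```

```bash
python3 - <<'E'
from mv import *
plan((621,10,22.5,0,60))
E
```

```text
t 19.75 grasp pt [621.2   9.4  23.9] yaw/rot [-1.1997e+02 -9.0000e-02 -3.0000e-02] F [-1.4 -2.3  5.7] open mm 40.0 q [-0.43  0.97  1.65  0.95  1.31 -1.08]
[0.0, 0.08, 0.12] [-0.0, -0.1, 0.1] rows>= 0.0
```

Emit:
arm_command:
  steps:
    - [0,0,0,0,0,0]
    - [0,0,0,0,0,0]
    - [0,0,0,0,0,0]
    - [0,-2,-1.15,0,0,0]
    - [0,-5,-2.9,0,0,0]
    - [0,-8.5,-4.9,0,0,0]
    - [0,-9.5,-5.5,0,0,0]
    - [0,-9.5,-5.5,0,0,0]
    - [0,-9.5,-5.5,0,0,0]
  jaw: 6.2

```text
t: 20.5
eef_pos: [620.7, -138.8, 218.5]
tcp_rot: [-2.096, -0.002, -0.001]
ft_force: [-0.3, -0.5, -0.6]
opening: 0.654
```

```bash
python3 - <<'E'
from mv import *
plan((621,10,130,0,0))
snap('scene','s4',(150,60,350,210),3.9)
im=read_camera('top'); hsv=cv2.cvtColor(im,cv2.COLOR_RGB2HSV); h,s,v=cv2.split(hsv)
for b in blobs('top',(s<25)&(v>165),38,150,1400): print(b)
E
```

```text
t 20.5 grasp pt [621.    9.5 132.6] yaw/rot [-1.2008e+02 -1.0000e-01 -4.0000e-02] F [-0.3 -0.5 -0.6] open mm 62.2 q [-0.43  0.8   1.65  0.92  1.41 -0.94]
[0.03, -14.62, 8.72] [-59.9, -0.1, 0.0] rows>= 8.4
(array([500., 285.]), 292.5, -794.7, 68.4, 59.2, np.float32(71.4))
(array([219., 174.]), 621.2, 7.6, 78.3, 40.7, np.float32(89.5))
(array([465., 181.]), 590.0, -699.1, 87.9, 84.4, np.float32(162.8))
(array([147., 184.]), 567.2, 215.9, 211.1, 107.3, np.float32(179.2))
(array([338., 191.]), 562.0, -325.0, 223.5, 55.5, np.float32(178.7))
(array([223., 124.]), 764.6, -6.4, 169.2, 35.4, np.float32(89.6))
(array([279., 132.]), 740.9, -166.6, 115.7, 35.8, np.float32(150.2))
(array([169.,  93.]), 860.4, 156.6, 149.5, 15.4, np.float32(109.4))
(array([347.,  92.]), 857.4, -359.5, 141.4, 70.4, np.float32(98.9))
(array([205.,  98.]), 846.3, 51.0, 129.0, 17.3, np.float32(8.6))
(array([306.,  91.]), 866.8, -244.8, 137.8, 71.7, np.float32(43.8))
(array([231.,  78.]), 902.7, -22.9, 146.9, 15.0, np.float32(13.1))
```

View pics/s4.png

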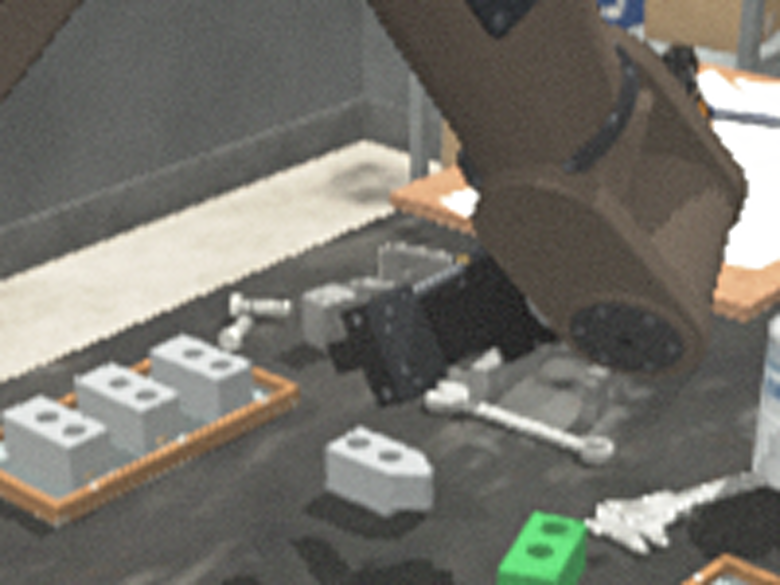

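The crop shows the jaw right way up at (380,470), bores on top. The top camera puts it at x=621.2, the same as the gripper, so camera bias is negligible. Next is a vertical regrip.

Emit:
arm_command:
  steps:
    - [0,-14.6,8.7,-59.9,0,0]
    - [0,-14.6,8.7,-59.9,0,0]
    - [0,-14.6,8.7,-59.9,0,0]
    - [0,-14.6,8.7,-59.9,0,0]
    - [0,-14.6,8.7,-59.9,0,0]
    - [0,-14.6,8.7,-59.9,0,0]
    - [0,-14.6,8.7,-59.9,0,0]
    - [0,-14.6,8.7,-59.9,0,0]
    - [0,-14.6,8.7,-59.9,0,0]
    - [0,-14.6,8.7,-59.9,0,0]
    - [0,-14.6,8.7,-59.9,0,0]

```text
t: 21.52
eef_pos: [620.9, 9.8, 299.6]
tcp_rot: [-3.138, 0.002, -0.0]
ft_force: [0.6, 0.6, 0.4]
opening: 0.654
```

```bash
python3 - <<'E'
from mv import *
plan((621.2,8.4,70,0),(621.2,8.4,25.5,0))
E
```

```text
t 21.5167 grasp pt [620.6  10.3 128.3] yaw/rot [-1.7982e+02  1.0000e-01 -0.0000e+00] F [0.6 0.6 0.4] open mm 62.2 q [-0.09  0.6   1.67  0.    0.87 -0.09]
[0.04, 0.16, 5.83] [-0.2, 0.1, -0.0] rows>= 1.4
[0.05, 0.17, 10.28] [-0.2, 0.1, -0.0] rows>= 1.1
```

Emit:
arm_command:
  steps:
    - [0,0.1,3,-0.1,0,0]
    - [0,0.1,6,-0.1,0,0]
    - [0,0.1,8.5,-0.1,0,0]
    - [0,0.1,10.2,-0.1,0,0]
    - [0,0.1,10.2,-0.1,0,0]
    - [0,0.1,10.2,-0.1,0,0]

```text
t: 22.02
eef_pos: [620.9, 8.4, 198.0]
tcp_rot: [-3.141, 0.002, -0.001]
ft_force: [0.5, 1.0, 1.1]
opening: 0.653
```

Emit:
arm_command:
  steps:
    - [0,0,0,0,0,0]
    - [0,0,0,0,0,0]
    - [0,0,0,0,0,0]
    - [0,0,0,0,0,0]
    - [0,0,0,0,0,0]
    - [0,0,0,0,0,0]
  jaw: 3

```text
t: 22.52
eef_pos: [621.1, 8.7, 200.0]
tcp_rot: [3.141, -0.002, -0.001]
ft_force: [-1.2, -0.8, 6.3]
opening: 0.419
```

```bash
python3 - <<'E'
from mv import *
plan((621.2,8.4,120,0),(638.7,-305,120,-0.8),(638.7,-305,58,-.8))
E
```

```text
t 22.5167 grasp pt [621.4   8.6  28.7] yaw/rot [ 1.7995e+02 -1.1000e-01 -3.0000e-02] F [-1.2 -0.8  6.3] open mm 39.8 q [-0.09  0.74  1.73 -0.    0.67 -0.09]
[0.03, 0.04, -9.13] [0.0, -0.1, -0.0] rows>= 2.2
[1.8, 31.38, -9.11] [0.0, -0.1, 0.8] rows>= 7.5
[1.79, 31.37, -2.91] [0.0, -0.1, 0.8] rows>= 1.5
```

Emit:
arm_command:
  steps:
    - [0,0,-4,0,0,0]
    - [0,0,-8,0,0,0]
    - [0,3,-9.1,0,0,0.8]
    - [1.8,31.4,-9.1,0,0,0.8]
    - [1.8,31.4,-9.1,0,0,0.8]
    - [1.8,31.4,-9.1,0,0,0.8]
    - [1.8,31.4,-9.1,0,0,0.8]
    - [1.8,31.4,-9.1,0,0,0.8]
    - [1.8,31.4,-9.1,0,0,0.8]
    - [1.8,31.4,-9.1,0,0,0.8]
    - [1.8,31.4,-9.1,0,0,0.8]
    - [1.8,31.4,-9.1,0,0,0.8]

```text
t: 23.52
eef_pos: [638.0, -307.2, 289.5]
tcp_rot: [3.141, 0.0, -0.018]
ft_force: [0.3, 1.1, -2.8]
opening: 0.42
```

Emit:
arm_command:
  steps:
    - [0,0,3,0,0,0]
    - [0,0,6,0,0,0]
    - [0,0,6,0,0,0]
    - [0,0,6,0,0,0]

```text
t: 23.85
eef_pos: [638.7, -304.1, 229.2]
tcp_rot: [-3.14, 0.002, -0.013]
ft_force: [0.5, -0.3, -2.6]
opening: 0.42
```

```bash
python3 - <<'E'
from mv import *
plan((638.7,-305,41,-0.8),(638.7,-305,36.7,-.8))
E
```

```text
t 23.85 grasp pt [ 638.3 -303.9   57.9] yaw/rot [-1.7993e+02  1.4000e-01 -7.7000e-01] F [ 0.5 -0.3 -2.6] open mm 39.9 q [-0.54  0.79  1.48 -0.    0.87 -0.52]
[0.01, 0.09, 1.69] [-0.1, 0.1, 0.0] rows>= 0.4
[0.01, 0.09, 2.12] [-0.1, 0.1, 0.0] rows>= 0.1
```

Emit:
arm_command:
  steps:
    - [0,0.1,0.9,0,0,0]
    - [0,0.1,1.5,0,0,0]
    - [0,0.1,1.7,0,0,0]
    - [0,0.1,1.7,0,0,0]

```text
t: 24.18
eef_pos: [638.7, -306.2, 213.4]
tcp_rot: [3.141, -0.001, -0.015]
ft_force: [0.8, -0.3, -1.5]
opening: 0.42
```

```bash
python3 - <<'E'
from mv import *
plan((638.7,-305,36.7,-.8))
E
```

```text
t 24.1833 grasp pt [ 638.8 -306.3   42.1] yaw/rot [ 1.7996e+02 -4.0000e-02 -8.3000e-01] F [ 0.8 -0.3 -1.5] open mm 40.0 q [-0.54  0.81  1.48 -0.    0.84 -0.53]
[-0.0, -0.12, 0.54] [0.0, -0.0, -0.0] rows>= 0.1
```

Emit:
arm_command:
  steps:
    - [0,0,0.2,0,0,0]
    - [0,0,0.35,0,0,0]
    - [0,0,0.5,0,0,0]
    - [0,0,0.5,0,0,0]

```text
t: 24.52
eef_pos: [638.6, -306.4, 208.1]
tcp_rot: [3.141, -0.001, -0.015]
ft_force: [0.1, -0.2, -3.9]
opening: 0.419
```

```bash
python3 - <<'E'
from mv import *
plan((638.7,-305,36.7,-.8))
E
```

```text
t 24.5167 grasp pt [ 638.7 -306.5   36.8] yaw/rot [ 1.7996e+02 -3.0000e-02 -8.4000e-01] F [ 0.1 -0.2 -3.9] open mm 39.9 q [-0.54  0.82  1.49 -0.    0.84 -0.53]
[0.0, -0.14, 0.01] [0.0, -0.0, -0.0] rows>= 0.0
```

No contact yet, and the jaw is below the rail top, so it is engaged. I'll go down a little more until it touches.

Emit:
arm_command:
  steps:
    - [0,0,0.1,0,0,0]
    - [0,0,0.2,0,0,0]
    - [0,0,0.2,0,0,0]
    - [0,0,0.2,0,0,0]

```text
t: 24.85
eef_pos: [638.6, -306.3, 208.0]
tcp_rot: [3.14, -0.001, -0.015]
ft_force: [-6.0, 2.5, 10.3]
opening: 0.418
```

Emit:
arm_command:
  steps:
    - [0,0,-0.1,0,0,0]
    - [0,0,-0.1,0,0,0]
    - [0,0,-0.1,0,0,0]
    - [0,0,-0.1,0,0,0]
    - [0,0,-3,0,0,0]
    - [0,0,-6,0,0,0]
    - [0,0,-10,0,0,0]
    - [0,-15,-12,0,0,0]
    - [0,-25,-12,0,0,0]
    - [0,-25,-12,0,0,0]
    - [0,-25,-12,0,0,0]
    - [0,-25,-12,0,0,0]
  jaw: 5.6

```text
t: 25.85
eef_pos: [641.3, -97.0, 323.4]
tcp_rot: [3.141, -0.001, -0.015]
ft_force: [0.9, 0.2, -0.1]
opening: 0.591
```

Emit:
arm_command:
  steps:
    - [0,-15,0,0,0,0]
    - [0,-15,0,0,0,0]
    - [0,-15,0,0,0,0]
    - [0,-15,0,0,0,0]
    - [0,-15,0,0,0,0]
    - [0,-15,0,0,0,0]

```text
t: 26.35
eef_pos: [643.8, 52.6, 323.0]
tcp_rot: [3.141, -0.001, -0.012]
ft_force: [0.1, -1.0, 0.2]
opening: 0.586
```

```bash
python3 - <<'E'
from mv import *
plan()
a=snap('top','t9'); b=snap('scene','s9')
x=cv2.resize(a[135:245,120:360],None,fx=3.2,fy=3.2,interpolation=cv2.INTER_CUBIC)
y=cv2.resize(b[150:270,230:390],None,fx=1.9,fy=1.9,interpolation=cv2.INTER_CUBIC)
c=np.zeros((x.shape[0]+y.shape[0],x.shape[1],3),np.uint8); c[:x.shape[0]]=x; c[x.shape[0]:,:y.shape[1]]=y
y2=cv2.resize(b[110:220,110:250],None,fx=2.07,fy=2.07,interpolation=cv2.INTER_CUBIC); c[x.shape[0]:x.shape[0]+y2.shape[0],y.shape[1]+10:y.shape[1]+10+y2.shape[1]]=y2
cv2.imwrite('pics/fin.png',c[:,:,::-1])
hsv=cv2.cvtColor(a,cv2.COLOR_RGB2HSV); h,s,v=cv2.split(hsv)
for bb in blobs('top',(s<25)&(v>200),46,150,1400): print(bb)
E
```

```text
t 26.35 grasp pt [643.9  52.4 151.7] yaw/rot [ 1.7995e+02 -4.0000e-02 -6.9000e-01] F [ 0.1 -1.   0.2] open mm 55.7 q [-0.02  0.6   1.59 -0.    0.95 -0.01]
(array([266., 354.]), 102.7, -103.8, 140.0, 106.9, np.float32(179.2))
(array([501., 291.]), 274.6, -781.2, 114.2, 74.6, np.float32(177.3))
(array([460., 183.]), 582.4, -678.8, 181.6, 138.8, np.float32(149.8))
(array([278., 139.]), 731.9, -154.9, 114.7, 57.3, np.float32(3.1))
(array([299.,  80.]), 894.6, -221.8, 67.5, 53.3, np.float32(94.4))
(array([38., 65.]), 948.6, 534.3, 111.2, 79.1, np.float32(19.9))
(array([ 7., 51.]), 984.0, 620.8, 68.7, 49.0, np.float32(1.5))
```

View pics/fin.png

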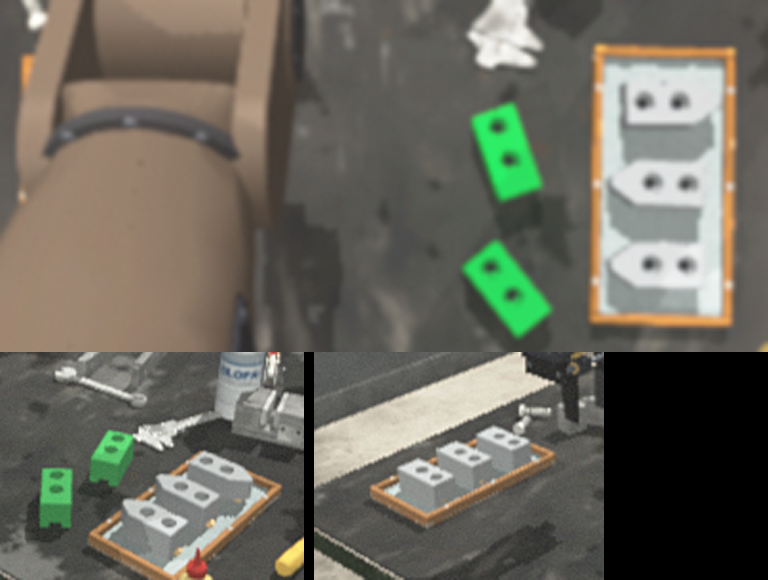

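The final views show six jaws. Rack_p has its new jaw nose to the right at (665,100), with the two stored ones at (655,183) and (655,265). Rack_s has three level jaws. The green blocks, spanner and bottle look unmoved and the gripper is clear.

```bash
python3 -c "
from cell import *
print(job_done())"
```

```text
the job is handed in; nothing more can be done
None
```

The three loose jaws are in their racks and the job is handed in at about 26.5 s. The two grey square jaws went onto the middle and first rails of rack_s. The upside-down pointed jaw was turned over in two 90° regrips, standing on its tail in between, then put on the third rail of rack_p.

**Checks:**
- **Seating:** all three jaws seated with low contact force. From the grip heights, their undersides ended at about 7.2, 7.6 and 8.0 mm above the bench, against an 8 mm rack floor.
- **Final pictures:** each rack shows three level jaws, right way up. The stored jaws, green look-alikes, spanner and oil bottle look unmoved. The gripper was open and clear of everything.

**Disagreements:**
- The first scene-camera fix on one rack_s rail was about 5 to 8 mm off the top camera's. I used the top camera, and for the pointed jaw it gave the same x as the gripper.
- My last automatic measurement of the jaw tops found no jaw outlines, because its brightness threshold was too high. The final check was therefore by eye plus the contact heights, and the hex key was not in that last view.

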